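# Rock the sorting gate and send two wax balls down opposite sides

## Task

Sort the two wax balls with the seesaw gate so that each rolls into the tray of its own colour: with the fingertips press down the gate's orange pad on the side of the tray wanted, as far as it goes, then push the ball nearest the gate out of its seat along the channel so that it rolls over the gate into its tray. Only then rock the gate fully over to the other side and push the second ball off in the same way. Only press and push, never lift a ball out of the channel, and leave the other things on the bench where they are.

Things in the scene. Friction and masses are not known exactly. Their poses are not given: they have to be found in the camera images.
- stand: fixed stand with gate and feed channel. Origin on the bench straight below the gate's pivot; x points along the channel from its rear (nearest the robot) to the gate, y left, z up; yaw -0.42 to -0.02 rad. The channel runs along stand y = 0: level floor 112 mm above the bench from x = -196 to -80 mm, then falling to 100 mm at x = -27 mm, where a ball drops 20 mm onto the gate's middle
- front_seat (a point): seat of the ball nearest the gate, on the channel floor at stand x = -90 mm, between two cross wires 2 mm high 9.5 mm before and behind it. A push under 1 N takes a ball over a wire; once its centre is past stand x = -70 mm it rolls on by itself over the gate into a tray within 2 s
- rear_seat (a point): the same kind of seat at stand x = -170 mm for the second ball, which must later be pushed over the empty front seat too. 44 mm are free between the waiting balls. Channel inner width 40 mm; side walls and rear end wall 11 mm high, tops 123 mm above the bench, so a fingertip 127 to 132 mm above the bench clears them and meets a ball near its middle
- gate (a joint): tilt of the white seesaw gate, rad, -0.2 to 0.2 (hard stops), 0 level. Negative: left (+y) end down, balls roll left; positive: right end down, balls roll right. Starts anywhere in the range, is stiff, stays where left, moves with under 2 N at a pad. A trough 210 mm long in stand y, 50 wide (inside 42), floor 10 mm above its pivot axis, which lies along stand x, 70 mm above the bench
- left_pad (a point): centre of the top of the gate's left orange pad (38 mm along x, 36 mm along y, 4 mm thick), on the far side of the gate: in the gate's frame 44 mm in x, 75 mm to the left and 40 mm above the pivot. It stands about 110 mm above the bench with the gate level, 124 mm when up, 94 mm when fully down. Pressing it down feeds the left tray
- right_pad (a point): the same for the right orange pad, 75 mm to the right of the pivot. Pressing it down feeds the right tray
- teal_ball_center (a point): smooth, slippery turquoise wax ball, 36 mm diameter, about 25 g; this point is its centre. It starts in one of the two seats of the feed channel (which ball is in front varies)
- lilac_ball_center (a point): smooth, slippery purple wax ball, 36 mm diameter, about 25 g; this point is its centre. It starts in one of the two seats of the feed channel (which ball is in front varies)
- teal_tray: turquoise open tray, fixed, 100 mm (x) x 110 mm (y) x 40 mm high, walls 4 mm, standing under the left or the right end of the gate (which one varies), its middle 152 mm from the pivot along the stand's y. Origin: centre of its underside; axes parallel to the stand's
- lilac_tray: purple open tray, fixed, 100 mm (x) x 110 mm (y) x 40 mm high, walls 4 mm, standing under the left or the right end of the gate (which one varies), its middle 152 mm from the pivot along the stand's y. Origin: centre of its underside; axes parallel to the stand's
- screwdriver: red-handled screwdriver lying on the left, 20x175x20 mm, a bystander; origin: centre of its underside
- wax_brush: wooden brush lying on the left, 12x150x12 mm, a bystander; origin: centre of its underside
- tweezers: steel tweezers lying on the left, 12x134x8 mm, a bystander; origin: centre of its underside
- mould_pink: pink rubber mould lying on the right, 50x76x22 mm, a bystander; origin: centre of its underside

How it is judged:
By the outcome, as a careful person would: the job done as asked, in the order asked, and still so for the second after the job is handed in, with the robot touching nothing.
It also fails if it takes over 58 s, if anything falls off the work surface, if the arm or the gripper's body presses on something with over 40 N, if the wrist force passes 120 N, or if a joint passes its speed limit or range.

## Robot

A 7-joint arm with a two-finger parallel gripper is mounted at the origin on a cart in front of the work surface, level with it; the furniture and walls round the work are solid. World frame = base frame: x ahead of the robot, y to its left, z up, the work surface at z = 0. Lengths are in mm, angles in degrees, forces in N, time in s.
With the tool pointing down it reaches from about 350 to 900 mm from the base axis. Payload 19.9 kg.
Tool frame: the origin (TCP) lies at the very end of the fingers, on their centre line; the grasp point (between the pads) lies 19 mm behind it; z points along the fingers, y is the line along which they close (so a half turn about z gives the same grasp; the last joint's range is limited). The gripper opens to 94 mm and grips with 3 to 60 N. Pads are 16 mm wide; open, the fingers measure 119 mm over their backs; the gripper's body (75 mm by 177 mm) begins 78 mm behind the grasp point.
Start: joints at [-77.263, 23.915, -0.59, 92.452, 0.269, 63.638, -3.037], TCP at [162.96, 603.36, 205.425] pointing down, gripper open.
Joint ranges: [-161.28, 161.28], [-22.2, 115.67], [-73.04, 71.86], [3.21, 147.25], [-68.34, 248.33], [10.77, 114.83], [-161.83, 161.83]. Speed limits (degrees/s): [108.29, 108.29, 136.94, 136.94, 172.46, 172.46, 172.46].

## Interface

Orientations are given as [roll, pitch, yaw] about the fixed x, y, z axes, in that order (R = Rz(yaw) Ry(pitch) Rx(roll)).
In Python, from station import ctrl gives the robot as it stands. The module is installed in compiled form; this text tells all that it offers.
- The arm moves only by the tool play_rows, never from a script. Its argument "targets" is a list of rows, each a list of 2 entries, a list of its own where there are three numbers: the shift along the tool's x, y, z in m, then the turn, a rotation vector about the tool's x, y, z in rad. A call has 1 to 20 rows; each row is the pose to reach, as a shift and turn from the pose commanded when the call began, along the tool's axes at that moment; what a row does not reach only later rows make up. A row lasts 1/10 s, in which the tool goes at most 50 mm and 8.59 degrees, less where a joint would pass 70% of its speed; a pose out of reach is approached as far as the arm can. A call with a gripper value outside its range is refused whole. "claw" is the closure in counts, from 0 (fully open) to 255 (shut), set as the call begins (left out, the last holds). The fingers move at their own pace and stop on an object; the grip force is fixed at half the most. Time passes only in rows, so rows that repeat a pose let the fingers close. It gives the time, the measured TCP pose, the force, the opening and the grip force at its end, in the units of the state.
- ctrl.get_state(): the state, without advancing time (a new reading comes with each control period).
- ctrl.read_camera(name): name is "scene" or "side" or "wrist"; returns the picture (420x560x3 uint8, red, green, blue); there is no depth.
- ctrl.camera_info(name): a dict with "fx", "fy", "cx", "cy" (pixels), "extrinsics" (4x4, takes a point from camera to world coordinates). Camera axes: x right, y down, z forward; pixel columns grow to the right and rows downward; lengths in mm; the calibration is good to about 2 mm. A picture is of the moment at which its call begins: read the wrist's pose just before it. camera_info takes no time and is no camera call; for the wrist camera it gives the pose at the moment of the call.
- ctrl.hand_in(): hands the job in; it is judged then, once.
Trained networks look in the newest picture that a camera, given by its name, has taken for a name from the list of things; names that differ only in an ending like _2 or _b are one class to them, and where a whole thing is asked for, a point or a joint stands for the part that bears it (a point fixed in the world has none). Each returns a list of dicts, best first, with "conf" (0 to 1); they miss things now and then, are a little off and sometimes report something else, mostly with a low value. They report only what shows in the picture. A call takes as long as a camera call.
- ctrl.trace(camera, query): "mask" (420x560 bool, what is visible of it) and "uv" ([column, row] in pixels, amid what is visible of it).
The state is a dict: "time_s": time; "joints": joint angles; "dq": joint speeds; "effort": joint torques, N m; "ee_pos": TCP position; "orientation": TCP orientation; "force": force on the tool from outside, world axes, zero at the start; "torque": the same for the moment, N m; "width": finger opening in mm; "grasp_force": force on a finger pad.
Only numpy, scipy, OpenCV 4.12 (cv2) and the standard library are available. Lean on these libraries where they do the work, as an engineer would, in place of code of your own. Each camera call takes 0.05 s, during which the arm holds its last target. There are 200 camera calls.

## Working session

There is one attempt and no reset: what is moved stays moved. The work goes in short steps, Python scripts to look and compute and a tool call to move; the robot and the scene stay as the last step left them, time stands still between calls to the robot, and variables do not carry over. Pictures are saved under pics/ and viewed, at most 10 in all, crops included, and the job is handed in when it is done.

Besides the shell and the picture viewer there is one more tool, called after "Call:" as name([rows], argument=value, ...), one row to a line, values as JSON. play_rows: Moves the arm, as the interface text tells. Its arguments: {"type":"object","properties":{"targets":{"type":"array"},"claw":{"type":"number"}},"required":["targets"]}

```bash
mkdir -p pics
cat > h.py <<'E'
import numpy as np, cv2
from station import ctrl
from scipy.spatial.transform import Rotation as R
def ray(cam,uv):
    c=ctrl.camera_info(cam);E=np.array(c["extrinsics"])
    d=E[:3,:3]@np.array([(uv[0]-c["cx"])/c["fx"],(uv[1]-c["cy"])/c["fy"],1]);return E[:3,3],d/np.linalg.norm(d)
def atz(cam,uv,z):
    o,d=ray(cam,uv);return o+d*(z-o[2])/d[2]
def proj(cam,p):
    c=ctrl.camera_info(cam);E=np.linalg.inv(np.array(c["extrinsics"]));q=E[:3,:3]@p+E[:3,3]
    return np.array([c["fx"]*q[0]/q[2]+c["cx"],c["fy"]*q[1]/q[2]+c["cy"]])
def tri(a,b):
    A=np.zeros((3,3));v=np.zeros(3)
    for o,d in (a,b):
        P=np.eye(3)-np.outer(d,d);A+=P;v+=P@o
    return np.linalg.solve(A,v)
E
python3 - <<'E'
from h import *
s=ctrl.get_state();print(s["time_s"],s["ee_pos"],s["orientation"],s["width"],s["force"])
ims=[]
for c in("scene","side"):
    im=ctrl.read_camera(c);cv2.imwrite(f"pics/{c}0.png",im[:,:,::-1])
    for q in("teal_ball_center","lilac_ball_center","left_pad","right_pad","gate","teal_tray","lilac_tray"):
        r=ctrl.trace(c,q)
        for x in r[:2]: print(c,q,round(x["conf"],2),np.round(x["uv"],1),int(x["mask"].sum()))
E
```

```text
0.0 [162.86223019 603.03240005 204.8283845 ] [-1.79931307e+02  5.21278102e-03  1.64888599e+02] 94.00936170277349 [0.99421475 0.4262924  0.3197008 ]
scene teal_ball_center 0.73 [302.5 234.2] 218
scene lilac_ball_center 0.63 [327.1 216.9] 219
scene left_pad 0.95 [359.8 221.3] 1696
scene right_pad 0.7 [359.4 218. ] 1805
scene gate 0.85 [359.1 218. ] 1815
scene teal_tray 0.56 [292.6 215.1] 981
side teal_ball_center 0.55 [323.1 186.9] 106
side lilac_ball_center 0.66 [295.8 177.8] 114
side left_pad 0.86 [265.8 187.8] 898
side right_pad 0.68 [269.7 181.6] 973
side gate 0.81 [266.8 183. ] 975
side teal_tray 0.97 [247.1 229.3] 961
side teal_tray 0.62 [269.2 179.8] 887
side lilac_tray 0.72 [270.1 181.9] 997
side lilac_tray 0.62 [245.8 232.5] 1015
```

Run:
```python
from h import *
a=cv2.imread("pics/scene0.png")[120:320,200:480];b=cv2.imread("pics/side0.png")[100:300,160:440]
cv2.imwrite("pics/m0.png",np.vstack([cv2.resize(x,(800,300) if 0 else (420,300),interpolation=cv2.INTER_CUBIC) for x in(a,b)]))
print(ctrl.get_state()["time_s"])
for c in("scene","side"): print(np.round(ctrl.camera_info(c)["extrinsics"],2)[:3].tolist(),ctrl.camera_info(c)["fx"])
print("T",tri(ray("scene",(302.5,234.2)),ray("side",(323.1,186.9))),"L",tri(ray("scene",(327.1,216.9)),ray("side",(295.8,177.8))))
for c,u in(("scene",(302.5,234.2)),("side",(323.1,186.9)),("scene",(327.1,216.9)),("side",(295.8,177.8))):print(c,atz(c,u,130))
```

```text
0.8
[[0.6, -0.42, 0.68, -135.39], [-0.8, -0.32, 0.51, -524.94], [0.01, -0.85, -0.53, 608.68]] 387.0883310883454
[[-0.94, -0.18, 0.29, 170.1], [-0.34, 0.55, -0.76, 857.49], [-0.02, -0.82, -0.58, 799.87]] 436.82989530631727
T [ 419.3309455  -167.43435776  126.85417752] L [ 502.93218285 -178.10888058  133.1389391 ]
scene [ 420.34032226 -169.05041934  130.        ]
side [ 415.14948956 -158.74829753  130.        ]
scene [ 508.66261161 -175.56363152  130.        ]
side [ 503.54880907 -181.72237089  130.        ]
```

View pics/m0.png

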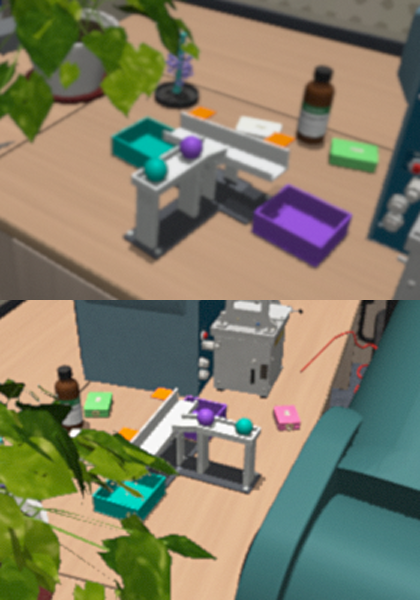

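The lilac ball is in front and the teal ball behind it. The teal tray is on the left and the lilac tray on the right. I'll move over the stand for a closer wrist view.

Call:
play_rows([
  [[-0.34,-0.274,-0.165],[0,0,-0.113]],
  [[-0.34,-0.274,-0.165],[0,0,-0.113]],
  [[-0.34,-0.274,-0.165],[0,0,-0.113]],
  [[-0.34,-0.274,-0.165],[0,0,-0.113]],
  [[-0.34,-0.274,-0.165],[0,0,-0.113]],
  [[-0.34,-0.274,-0.165],[0,0,-0.113]],
  [[-0.34,-0.274,-0.165],[0,0,-0.113]],
  [[-0.34,-0.274,-0.165],[0,0,-0.113]],
  [[-0.34,-0.274,-0.165],[0,0,-0.113]],
  [[-0.507,-0.664,-0.165],[0,0,-0.113]],
  [[-0.507,-0.664,-0.165],[0,0,-0.113]],
  [[-0.507,-0.664,-0.165],[0,0,-0.113]],
  [[-0.507,-0.664,-0.165],[0,0,-0.113]],
  [[-0.507,-0.664,-0.165],[0,0,-0.113]],
  [[-0.507,-0.664,-0.165],[0,0,-0.113]],
  [[-0.507,-0.664,-0.165],[0,0,-0.113]],
  [[-0.507,-0.664,-0.165],[0,0,-0.113]],
  [[-0.507,-0.664,-0.165],[0,0,-0.113]],
  [[-0.507,-0.664,-0.165],[0,0,-0.113]],
  [[-0.507,-0.664,-0.165],[0,0,-0.113]],
], claw=255)

```text
time_s: 2.8
ee_pos: [479.1, -170.3, 370.3]
orientation: [-180.0, -0.0, 171.3]
force: [-0.1, 0.5, 0.5]
width: 0.4
grasp_force: 0.0
```

Run:
```python
from h import *
s=ctrl.get_state();print(s["time_s"],s["ee_pos"],s["orientation"],s["width"],s["joints"])
im=ctrl.read_camera("wrist");cv2.imwrite("pics/w1.png",im[:,:,::-1])
print(np.round(ctrl.camera_info("wrist")["extrinsics"],3).tolist())
for q in("teal_ball_center","lilac_ball_center"):
    for x in ctrl.trace("wrist",q)[:2]: print(q,round(x["conf"],2),np.round(x["uv"],1),atz("wrist",x["uv"],130))
hsv=cv2.cvtColor(im,cv2.COLOR_RGB2HSV)
m=cv2.inRange(hsv,(8,170,150),(20,255,255))
n,l,st,ce=cv2.connectedComponentsWithStats(m)
for i in range(1,n):
    if st[i,4]>80: print("orange",st[i],ce[i],atz("wrist",ce[i],110))
```

```text
2.8 [ 479.14645569 -170.31880379  370.34324354] [-1.79980845e+02 -2.32255395e-02  1.71268869e+02] 0.3844164805163519 [-21.73953141   5.6555615   41.42403932  96.25708635  -3.77817786
  79.53769368 101.50301093]
[[0.15, 0.952, 0.266, 401.894], [0.989, -0.144, -0.041, -156.904], [-0.0, 0.269, -0.963, 550.32], [0.0, 0.0, 0.0, 1.0]]
teal_ball_center 0.8 [276.2 129.6] [ 420.94843807 -168.01426858  130.        ]
lilac_ball_center 0.6 [281.1 194.3] [ 501.98769818 -174.12156151  130.        ]
orange [324 266  24  23 500] [335.486 276.96 ] [ 639.48274083 -115.80612029  110.        ]
orange [220 273  26  22 504] [232.59722222 284.06547619] [ 628.66594677 -264.60995374  110.        ]
```

View pics/w1.png

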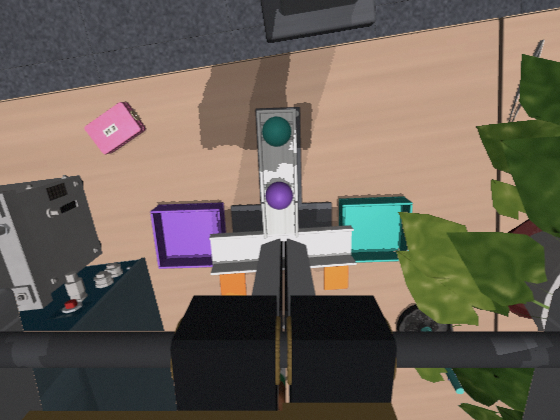

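Wrist view: teal ball at (276,130), lilac at (279,195), purple tray on the left of the picture (stand right), and orange pads at (232,284) and (335,277). A cabinet and the plant stand near the pads, so I'll check how much room the gripper body has.

Run:
```python
from h import *
# projected gripper-body boxes and obstacles
print("cab floor",atz("scene",(447,277),0),"bottle base",atz("scene",(408,215),0))
im={c:cv2.imread(f"pics/{c}0.png") for c in("scene","side")}
im["wrist"]=cv2.imread("pics/w1.png")
yaw=-.074;d=np.array([np.cos(yaw),np.sin(yaw),0]);l=np.array([-d[1],d[0],0]);P=np.array([591,-182,0.])
for y,t,col in((-78,.0,(0,0,255)),(78,.0,(255,0,0))):
    c=P+46*d+y*l
    for a,b,k in((37.5,88.5,col),(88.5,37.5,(0,255,255))):
        for z in(192,):
            pts=[c+sx*a*d+sy*b*l+[0,0,z] for sx,sy in((1,1),(1,-1),(-1,-1),(-1,1))]
            for n in im: cv2.polylines(im[n],[np.int32([proj(n,p) for p in pts])],True,k,1)
    print("pad",c)
    for n in im:
        for z in (94,110,124): cv2.circle(im[n],tuple(int(v) for v in proj(n,c+[0,0,z])),1,col,-1)
a=cv2.resize(im["scene"][60:340,180:560],(570,420));b=cv2.resize(im["side"][60:340,100:480],(570,420))
out=np.vstack([a,b]);cv2.imwrite("pics/o1.png",cv2.resize(out,(407,600)) if 0 else cv2.resize(np.hstack([a,b]),(800,295),interpolation=cv2.INTER_AREA))
cv2.imwrite("pics/o2.png",im["wrist"])
```

```text
cab floor [ 637.70456664 -431.10683307    0.        ] bottle base [ 835.87029794 -260.02951566    0.        ]
pad [ 631.10737593 -263.18742757    0.        ]
pad [ 642.64084299 -107.61436069    0.        ]
```

View pics/o1.png

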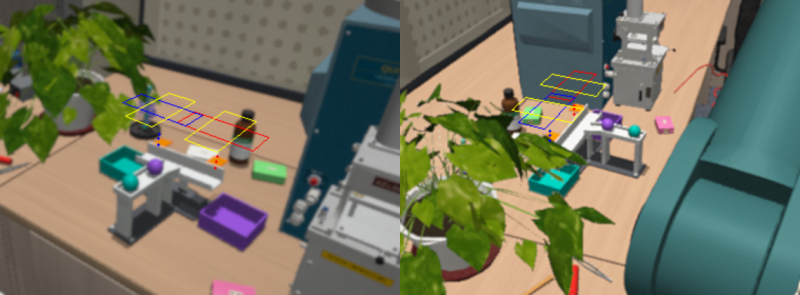

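View pics/o2.png

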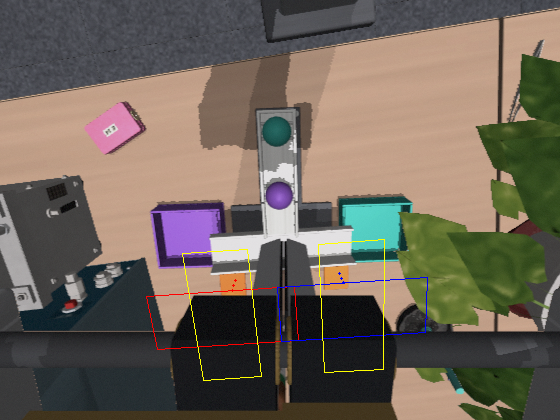

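There is enough room if the gripper's long side lies along the stand's x, so I'll turn it a quarter and go above the right pad.

Call:
play_rows([
  [[-0.164,-0.069,0.1],[0,0,1.493]],
  [[-0.164,-0.069,0.1],[0,0,1.493]],
  [[-0.164,-0.069,0.1],[0,0,1.493]],
  [[-0.164,-0.069,0.1],[0,0,1.493]],
  [[-0.164,-0.069,0.1],[0,0,1.493]],
  [[-0.164,-0.069,0.1],[0,0,1.493]],
  [[-0.164,-0.069,0.1],[0,0,1.493]],
  [[-0.164,-0.069,0.1],[0,0,1.493]],
  [[-0.164,-0.069,0.1],[0,0,1.493]],
  [[-0.164,-0.069,0.1],[0,0,1.493]],
  [[-0.164,-0.069,0.2],[0,0,1.493]],
  [[-0.164,-0.069,0.2],[0,0,1.493]],
  [[-0.164,-0.069,0.2],[0,0,1.493]],
  [[-0.164,-0.069,0.2],[0,0,1.493]],
])

```text
time_s: 4.35
ee_pos: [631.4, -262.1, 171.7]
orientation: [-180.0, -0.0, 85.9]
force: [0.1, -0.2, 0.3]
width: 0.7
grasp_force: 0.0
```

Run:
```python
from h import *
s=ctrl.get_state();print(s["time_s"],s["ee_pos"],s["orientation"],s["width"],s["joints"],s["force"])
im=ctrl.read_camera("wrist");cv2.imwrite("pics/w2.png",im[:,:,::-1])
a=cv2.imread("pics/w2.png");b=ctrl.read_camera("scene")[:,:,::-1][130:270,220:410]
t=tuple(int(v) for v in proj("scene",s["ee_pos"]));print(t)
cv2.imwrite("pics/w2m.png",np.hstack([cv2.resize(a,(400,300)),cv2.resize(b,(400,300),interpolation=cv2.INTER_CUBIC)]))
```

```text
4.35 [ 631.42392187 -262.09472882  171.65810075] [-1.79979077e+02 -2.97242603e-03  8.58733421e+01] 0.6726940857972673 [-13.44039606  42.18420607  53.66061405  86.3145223  -35.24991609
  69.56302884  41.51573795] [ 0.13905131 -0.15383384  0.28914244]
(388, 191)
```

View pics/w2m.png

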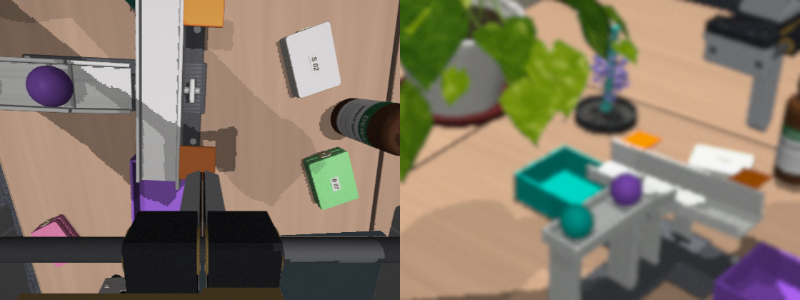

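The wrist picture shows the tips over the right pad at (200,160), clear of the gate's wall. I'll press down.

Call:
play_rows([
  [[0,0,0.03],[0,0,0]],
  [[0,0,0.045],[0,0,0]],
  [[0,0,0.055],[0,0,0]],
  [[0,0,0.062],[0,0,0]],
  [[0,0,0.068],[0,0,0]],
  [[0,0,0.073],[0,0,0]],
  [[0,0,0.076],[0,0,0]],
  [[0,0,0.078],[0,0,0]],
  [[0,0,0.078],[0,0,0]],
])

```text
time_s: 5.35
ee_pos: [631.7, -263.3, 96.4]
orientation: [179.8, -0.0, 85.8]
force: [-15.7, 10.0, 49.4]
width: 0.5
grasp_force: 24.7
```

Call:
play_rows([
  [[0,0,-0.04],[0,0,0]],
  [[0,0,-0.09],[0,0,0]],
  [[0.079,-0.176,-0.09],[0,0,0]],
  [[0.079,-0.176,-0.09],[0,0,0]],
  [[0.079,-0.176,-0.09],[0,0,0]],
  [[0.079,-0.176,-0.09],[0,0,0]],
  [[0.079,-0.176,-0.09],[0,0,0]],
  [[0.079,-0.176,-0.09],[0,0,0]],
])

```text
time_s: 6.15
ee_pos: [461.7, -170.1, 183.0]
orientation: [179.9, -0.1, 85.9]
force: [0.9, -0.7, -0.0]
width: 0.6
grasp_force: 0.0
```

Run:
```python
from h import *
s=ctrl.get_state();print(s["time_s"],s["ee_pos"],s["orientation"],s["force"])
im=ctrl.read_camera("wrist");cv2.imwrite("pics/w3.png",im[:,:,::-1])
for q in("teal_ball_center","lilac_ball_center"):
    for x in ctrl.trace("wrist",q)[:1]: print(q,round(x["conf"],2),np.round(x["uv"],1),atz("wrist",x["uv"],130))
print(proj("wrist",s["ee_pos"]))
a=cv2.imread("pics/w3.png");b=ctrl.read_camera("side")[:,:,::-1][120:260,190:380]
cv2.imwrite("pics/w3m.png",np.hstack([cv2.resize(a,(400,300)),cv2.resize(b,(400,300),interpolation=cv2.INTER_CUBIC)]))
```

```text
6.15 [ 461.74259347 -170.05079527  183.01293882] [ 1.79916073e+02 -8.51221402e-02  8.59162517e+01] [ 0.91534134 -0.66933356 -0.00144742]
teal_ball_center 0.79 [229.  230.5] [ 422.58848957 -173.05399343  130.        ]
lilac_ball_center 0.65 [339.5 229.9] [ 503.07519076 -178.8364491   130.        ]
[282.12609956 251.62769303]
```

View pics/w3m.png

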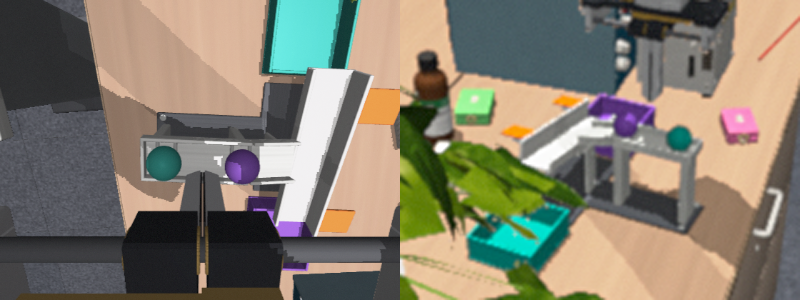

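Wrist: teal at (229,230), lilac at (340,230), tip at (282,252) in the full picture, so the tip is in the gap. It shows about 4 mm of sideways correction needed. The gate is fully right-down. I'll descend and push.

Call:
play_rows([
  [[-0.004,0.001,0.02],[0,0,0]],
  [[-0.004,0.001,0.04],[0,0,0]],
  [[-0.004,0.001,0.053],[0,0,0]],
  [[-0.004,0.001,0.053],[0,0,0]],
  [[-0.004,0.006,0.053],[0,0,0]],
  [[-0.004,0.011,0.053],[0,0,0]],
  [[-0.004,0.016,0.053],[0,0,0]],
  [[-0.004,0.021,0.053],[0,0,0]],
  [[-0.004,0.026,0.053],[0,0,0]],
  [[-0.004,0.031,0.053],[0,0,0]],
  [[-0.004,0.036,0.053],[0,0,0]],
  [[-0.004,0.04,0.053],[0,0,0]],
  [[-0.004,0.042,0.053],[0,0,0]],
  [[-0.004,0.042,0.053],[0,0,0]],
])

```text
time_s: 7.75
ee_pos: [503.2, -178.1, 129.5]
orientation: [-180.0, 0.0, 85.8]
force: [-0.3, 0.4, -0.2]
width: 0.1
grasp_force: 0.0
```

Call:
play_rows([
  [[0,0,0],[0,0,0]],
  [[0,0,-0.03],[0,0,0]],
  [[0,0,-0.06],[0,0,0]],
  [[0,0,-0.07],[0,0,0]],
  [[0,0,-0.07],[0,0,0]],
  [[0,0,-0.07],[0,0,0]],
  [[0,0,-0.07],[0,0,0]],
  [[0,0,-0.07],[0,0,0]],
  [[0,0,-0.07],[0,0,0]],
  [[0,0,-0.07],[0,0,0]],
])

```text
time_s: 8.75
ee_pos: [502.7, -178.2, 199.2]
orientation: [-180.0, 0.0, 85.8]
force: [0.1, -0.8, 0.0]
width: 0.3
grasp_force: 0.0
```

Run:
```python
from h import *
s=ctrl.get_state();print(s["time_s"],s["ee_pos"],s["orientation"],s["force"])
im=ctrl.read_camera("wrist");cv2.imwrite("pics/w4.png",im[:,:,::-1])
a=cv2.imread("pics/w4.png");b=ctrl.read_camera("scene")[:,:,::-1][130:290,220:440]
cv2.imwrite("pics/w4m.png",np.hstack([cv2.resize(a,(400,300)),cv2.resize(b,(400,300),interpolation=cv2.INTER_CUBIC)]))
for c in("wrist","scene"):
  for x in ctrl.trace(c,"lilac_ball_center")[:1]: print(c,round(x["conf"],2),np.round(x["uv"],1),atz(c,x["uv"],22))
```

```text
8.75 [ 502.74855552 -178.18760227  199.23441019] [-1.79976146e+02  9.85196819e-03  8.58066576e+01] [ 0.12750715 -0.7975148   0.00882618]
wrist 0.53 [399.6 179.1] [ 628.79454108 -177.83441541   22.        ]
scene 0.74 [412.9 272.5] [ 577.57550049 -368.56342167   22.        ]
```

View pics/w4m.png

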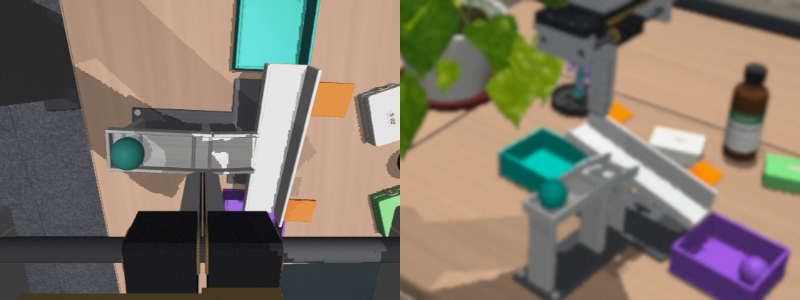

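The wrist and scene views show the lilac ball in the lilac tray (scene pixel 413,272) and the teal ball still in its rear seat. Next, the left pad.

Call:
play_rows([
  [[0.076,0.135,0],[0,0,0]],
  [[0.076,0.135,0],[0,0,0]],
  [[0.076,0.135,0],[0,0,0]],
  [[0.076,0.135,0],[0,0,0]],
  [[0.076,0.135,0.03],[0,0,0]],
  [[0.076,0.135,0.06],[0,0,0]],
  [[0.076,0.135,0.07],[0,0,0]],
  [[0.076,0.135,0.077],[0,0,0]],
  [[0.076,0.135,0.084],[0,0,0]],
  [[0.076,0.135,0.09],[0,0,0]],
  [[0.076,0.135,0.095],[0,0,0]],
  [[0.076,0.135,0.1],[0,0,0]],
  [[0.076,0.135,0.103],[0,0,0]],
  [[0.076,0.135,0.105],[0,0,0]],
  [[0.076,0.135,0.105],[0,0,0]],
])

```text
time_s: 10.45
ee_pos: [643.3, -112.3, 95.2]
orientation: [180.0, -0.0, 85.8]
force: [-4.5, 3.0, 11.1]
width: 0.6
grasp_force: 5.9
```

Call:
play_rows([
  [[0,0,0.003],[0,0,0]],
  [[0,0,0.003],[0,0,0]],
  [[0,0,-0.04],[0,0,0]],
  [[0,0,-0.09],[0,0,0]],
  [[-0.075,-0.256,-0.09],[0,0,0]],
  [[-0.075,-0.256,-0.09],[0,0,0]],
  [[-0.075,-0.256,-0.09],[0,0,0]],
  [[-0.075,-0.256,-0.09],[0,0,0]],
  [[-0.075,-0.256,-0.09],[0,0,0]],
  [[-0.075,-0.256,-0.09],[0,0,0]],
  [[-0.075,-0.256,-0.09],[0,0,0]],
  [[-0.075,-0.256,-0.09],[0,0,0]],
])

```text
time_s: 11.65
ee_pos: [382.9, -168.0, 184.8]
orientation: [179.9, -0.1, 85.8]
force: [0.6, 1.1, 0.6]
width: 0.5
grasp_force: 0.0
```

Run:
```python
from h import *
s=ctrl.get_state();print(s["time_s"],s["ee_pos"],s["orientation"],s["force"])
im=ctrl.read_camera("wrist");cv2.imwrite("pics/w5.png",im[:,:,::-1])
a=cv2.imread("pics/w5.png");b=ctrl.read_camera("scene")[:,:,::-1][130:290,220:440]
for x in ctrl.trace("wrist","teal_ball_center")[:1]: print(round(x["conf"],2),np.round(x["uv"],1),atz("wrist",x["uv"],130))
cv2.imwrite("pics/w5m.png",np.hstack([cv2.resize(a,(400,300)),cv2.resize(b,(400,300),interpolation=cv2.INTER_CUBIC)]))
```

```text
11.65 [ 382.88286254 -167.95797759  184.84142126] [ 1.79909561e+02 -8.53195487e-02  8.58364834e+01] [0.57177522 1.07487839 0.62638488]
0.85 [337.3 221.9] [ 422.77490828 -169.78984991  130.        ]
```

View pics/w5m.png

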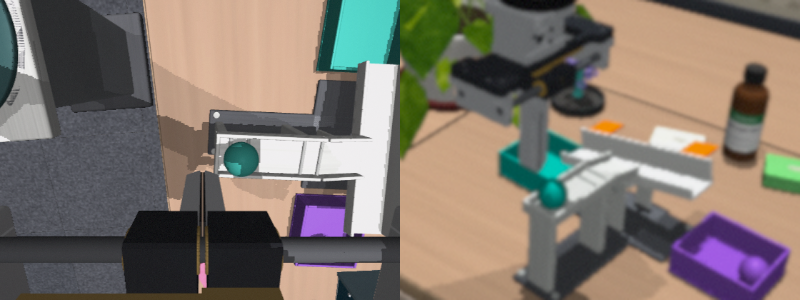

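Gate now tilts left, and the tip is behind the teal ball (wrist 337,222) and in line with it. I'll descend and push it 120 mm.

Call:
play_rows([
  [[0,0,0.025],[0,0,0]],
  [[0,0,0.045],[0,0,0]],
  [[0,0,0.055],[0,0,0]],
  [[0,0,0.055],[0,0,0]],
  [[0,0.005,0.055],[0,0,0]],
  [[0,0.01,0.055],[0,0,0]],
  [[0,0.015,0.055],[0,0,0]],
  [[0,0.02,0.055],[0,0,0]],
  [[0,0.025,0.055],[0,0,0]],
  [[0,0.03,0.055],[0,0,0]],
  [[0,0.036,0.055],[0,0,0]],
  [[0,0.042,0.055],[0,0,0]],
  [[0,0.048,0.055],[0,0,0]],
  [[0,0.054,0.055],[0,0,0]],
  [[0,0.06,0.055],[0,0,0]],
  [[0,0.066,0.055],[0,0,0]],
  [[0,0.072,0.055],[0,0,0]],
  [[0,0.078,0.055],[0,0,0]],
  [[0,0.083,0.055],[0,0,0]],
])

```text
time_s: 13.7
ee_pos: [461.7, -174.9, 129.5]
orientation: [-179.6, -0.1, 85.7]
force: [-49.0, 6.0, 61.6]
width: 0.4
grasp_force: 37.5
```

Call:
play_rows([
  [[0,0.005,0],[0,0,0]],
  [[0,0.01,0],[0,0,0]],
  [[0,0.015,0],[0,0,0]],
  [[0,0.02,0],[0,0,0]],
  [[0,0.025,0],[0,0,0]],
  [[0,0.03,0],[0,0,0]],
  [[0,0.035,0],[0,0,0]],
  [[0,0.038,0],[0,0,0]],
  [[0,0.038,0],[0,0,0]],
  [[0,0.038,-0.03],[0,0,0]],
  [[0,0.038,-0.07],[0,0,0]],
  [[0,0.038,-0.1],[0,0,0]],
  [[0,0.038,-0.1],[0,0,0]],
  [[0,0.038,-0.1],[0,0,0]],
  [[0,0.038,-0.1],[0,0,0]],
  [[0,0.038,-0.1],[0,0,0]],
  [[0,0.038,-0.1],[0,0,0]],
  [[0,0.038,-0.1],[0,0,0]],
])

```text
time_s: 15.5
ee_pos: [502.7, -177.2, 229.1]
orientation: [-180.0, 0.0, 85.8]
force: [-0.2, 0.1, -0.0]
width: 0.5
grasp_force: 0.0
```

Run:
```python
from h import *
s=ctrl.get_state();print(s["time_s"],s["ee_pos"],s["force"])
a=ctrl.read_camera("wrist")[:,:,::-1];b=ctrl.read_camera("scene")[:,:,::-1][130:290,220:440]
cv2.imwrite("pics/w6m.png",np.hstack([cv2.resize(a,(400,300)),cv2.resize(b,(400,300),interpolation=cv2.INTER_CUBIC)]))
```

```text
15.5 [ 502.74637646 -177.21776352  229.12283053] [-0.22691881  0.07969953 -0.02788053]
```

View pics/w6m.png

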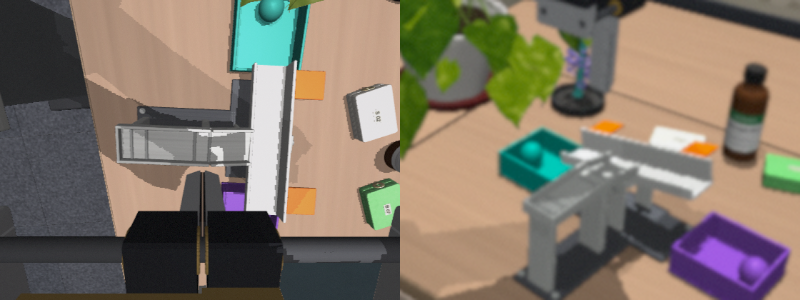

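Wrist (270,10) and scene (533,150) show the teal ball in the teal tray, with the lilac ball still in its own. The tip is clear of everything, so I'll hand in.

```bash
python3 -c "
from station import ctrl
print(ctrl.hand_in())"
```

```text
the job is handed in; nothing more can be done
None
```

The job is handed in after about 16 s of the 58 s allowed: lilac went into its tray first, then teal into its own, and the last pictures show both still there; wrist force briefly reached about 79 N while pushing the teal ball (limit 120 N, cause not checked).

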